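# Hold the stop pin up to release the short blank

## Task

The sloping two-lane rack on the bench feeds wooden blanks; each lane is blocked by a sprung stop pin with a knob on top. Release the short blank: grip the knob of its lane, pull the pin fully up and keep it up so that the blank slides under it down to the end stop, and finish while still holding that knob fully up, so the pin does not come down on the blank before I take it out. Leave the long blank waiting behind its own seated pin, and do not disturb the bottle, the tape or the screwdriver.

Things in the scene. Friction and masses are not known exactly. Their poses are not given: they have to be found in the camera images.
- rack: Fixed two-lane gravity rack on a plywood base 270 x 250 mm, up to 145 mm high apart from the knobs. Origin on the bench midway between the two pins; +x level, downhill; +y towards the left lane; z up. Lane centres at y = +55 mm (left) and -55 mm (right); slick white floors 50 mm wide slope down 22 degrees to +x, 55 mm above the bench at x = 0. Base spans x -175 to +95 mm. Place and yaw vary.
- bridge (a point): Centre of the top of the aluminium bridge that spans both lanes at the pins and guides them: 40 mm along the lanes, 212 mm across, top 108 mm above the bench. A steel collar 18 mm wide and 10 mm high stands on it round each pin. The lanes have wooden rails 8 mm thick, 22 mm high.
- stop_left (a point): Foot of the end stop that closes the left lane: middle of the uphill side of the stop, at the lane floor, 60 mm down the slope from the pin. The stop is 22 mm high.
- stop_right (a point): The same for the right lane.
- pin_left (a joint): Lift of the left lane's stop pin in m: 0 = seated in its hole in the lane floor, 0.036 = fully up against its upper stop. It slides vertically; a spring pushes it down with about 8 N seated, 14 N fully up (and 1 N of weight), and snaps it back if let go. Steel pin 10 mm in diameter, its end 6 mm below the floor when seated; a blank passes once it is lifted about 26 mm.
- pin_right (a joint): The same for the right lane's stop pin.
- knob_left: Black plastic knob on top of the left pin, moving up and down with it: a 28 mm diameter, 32 mm tall round grip with a 36 mm diameter, 6 mm thick cap on top. Origin at the centre of its underside, 122 mm above the bench when seated (14 mm above the bridge).
- knob_right: The same for the right pin; the two knobs are 110 mm apart.
- grip_left (a point): Centre of the left knob's round grip, 16 mm above its underside and 138 mm above the bench when seated. A gripper pointing straight down can pinch it here from any yaw.
- grip_right (a point): The same for the right knob.
- short_blank: Loose wooden blank 90 mm long, 44 mm wide, 16 mm thick, lying on the slope of one of the lanes (either one) with its lower end against that lane's pin. Origin at the middle of the lower edge of its downhill end. On the slope its x axis is level, downhill, and z vertical. Released, it slides to the end stop by itself within about a second and then lies beneath the lifted pin.
- long_blank: The same but 145 mm long, waiting in the other lane. It must stay there.
- glue: Bystander: white bottle, 56 mm in diameter, 150 mm tall, standing beside the rack. Origin at the centre of its foot.
- tape: Bystander: roll of paper tape, 100 mm outside diameter, 25 mm high, lying flat beside the rack. Origin at the centre of its underside.
- driver: Bystander: screwdriver 200 mm long, 26 mm thick, lying on the bench beside the rack. Origin at the middle of its length.
There are look-alikes about, which are no part of the job. Leave any grey or red look-alike of the short_blank alone.

How it is judged:
By the outcome, as a careful person would: the job done as asked, in the order asked, and still so for the second after the job is handed in, while the arm keeps its last pose, push and grip.
It also fails if it takes over 35 s, if anything falls off the work surface, if the arm or the gripper's body presses on something with over 40 N, if the wrist force passes 120 N, or if a joint passes its speed limit or range.

## Robot

A 6-joint arm with a two-finger parallel gripper is mounted at the origin on the work surface. World frame = base frame: x ahead of the robot, y to its left, z up, the work surface at z = 0. Lengths are in m, angles in rad, forces in N, time in s.
With the tool pointing down it reaches from about 0.4 to 0.825 m from the base axis. Payload 7 kg.
Tool frame: the origin (TCP) lies on the centre line of the jaws, within the pads' length; the fingertips stand robot.tips_ahead ahead of it and the grasp point (between the pads) lies 6 mm ahead of it (robot.tips_ahead is the distance from the TCP to the fingertips, in m); z points along the fingers, y is the line along which they close (so a half turn about z gives the same grasp; the last joint's range is limited). The gripper opens to 88 mm and grips with 3 to 60 N. Pads are 19 mm wide; open, the fingers measure 130 mm over their backs; the gripper's body (78 mm by 193 mm) begins 47 mm behind the grasp point.
Start: joints at [1.43, 0.359, 0.012, 0, -1.224, -0.288], TCP at [0.281, 0.614, 0.252] pointing down, gripper open.
Joint ranges: [-3.07, 3.07], [-1.43, 2.12], [-1.02, 1.25], [-3.03, 1.67], [-3.05, -0], [-3.03, 3.03]. Speed limits (rad/s): [2.39, 2.39, 3.01, 3.14, 3.14, 3.14].

## Interface

Orientations are given as a rotation vector (axis times angle).
In Python, from station import robot, imaging, hand_in gives the robot as it stands.
- The arm moves only by the tool arm_command, never from a script. Its argument "motion" is a list of rows, each a list of 2 entries, a list of its own where there are three numbers: the shift along the tool's x, y, z normalised to -1 to 1, where 1 is 50 mm, then the turn, a rotation vector about the tool's x, y, z normalised to -1 to 1, where 1 is 60 degrees. A call has 1 to 12 rows; each row shifts and turns the commanded pose from where the row before left it, along the tool's axes as they then stand; what a row does not reach is not made up. A row lasts 1/10 s, in which the tool goes at most 50 mm and 8.59 degrees, less where a joint would pass 70% of its speed; a pose out of reach is approached as far as the arm can. A call with a number of a shift or a turn outside -1 to 1 is refused whole. A call with a gripper value outside its range is refused whole. "grip" is the closure, from -1 (fully open) to 1 (shut), set as the call begins (left out, the last holds). The fingers move at their own pace and stop on an object; the grip force is fixed at half the most. Time passes only in rows, so rows that do not move let the fingers close. It gives the time, the measured TCP pose, the force, the opening and the grip force at its end, in the units of the state.
- robot.state(): the state, without advancing time (a new reading comes with each control period).
- imaging.read_camera(name): name is "scene" or "top"; returns the picture (384x512x3 uint8, red, green, blue); there is no depth.
- imaging.camera_info(name): a dict with "fx", "fy", "cx", "cy" (pixels), "D" ([k1, k2, p1, p2, k3] as OpenCV has them; the pictures are not rectified), "position" and "orientation" of the camera in the world. Camera axes: x right, y down, z forward; pixel columns grow to the right and rows downward; lengths in m; the calibration is good to about 2 mm. A picture is of the moment at which its call begins. camera_info takes no time and is no camera call.
- hand_in(): hands the job in; it is judged then, once.
The state is a dict: "time": time; "joint_pos": joint angles; "joint_velocities": joint speeds; "joint_efforts": joint torques, N m; "tool_pos": TCP position; "orientation": TCP orientation; "force": force on the tool from outside, world axes, zero at the start; "wrist_torque": the same for the moment, N m; "opening": finger opening in m; "grasp_force": force on a finger pad.
Only numpy, scipy, OpenCV 4.12 (cv2) and the standard library are available. Lean on these libraries where they do the work, as an engineer would, in place of code of your own. Each camera call takes 0.05 s, during which the arm holds its last target. There are 200 camera calls.

## Working session

There is one attempt and no reset: what is moved stays moved. The work goes in short steps, Python scripts to look and compute and a tool call to move; the robot and the scene stay as the last step left them, time stands still between calls to the robot, and variables do not carry over. Pictures are saved under pics/ and viewed, at most 10 in all, crops included, and the job is handed in when it is done.

Besides the shell and the picture viewer there is one more tool, called after "Request:" as a command line: name --argument value ..., lists and objects as JSON in quotes. arm_command: Moves the arm, as the interface text tells. Scaled input: -1 to 1 covers 50 mm each way for a shift and 60 degrees each way for a turn. Its arguments: {"type":"object","properties":{"motion":{"type":"array"},"grip":{"type":"number"}},"required":["motion"]}

```bash
mkdir -p pics; python3 - <<'E'
from station import robot, imaging
import cv2
for n in("scene","top"):
    cv2.imwrite(f"pics/{n}0.png",cv2.cvtColor(imaging.read_camera(n),cv2.COLOR_RGB2BGR)); print(imaging.camera_info(n))
print(robot.state(), robot.tips_ahead)
E
```

```text
{'fx': 365.5713140095008, 'fy': 365.5713140095008, 'cx': 249.29785243115919, 'cy': 191.65542469236243, 'D': array([-0.01948746,  0.        ,  0.        ,  0.        ,  0.        ]), 'position': array([ 1.02101883, -0.25802083,  0.77491845]), 'orientation': array([-2.21346928, -1.2045018 ,  0.43142868])}
{'fx': 363.87372985584966, 'fy': 363.87372985584966, 'cx': 255.40522337203268, 'cy': 192.68783216862207, 'D': array([-0.04840545,  0.        ,  0.        ,  0.        ,  0.        ]), 'position': array([0.39336584, 0.02060833, 0.94424055]), 'orientation': array([-2.12392225,  2.11099116, -0.21880327])}
{'time': 0.1, 'joint_pos': array([ 1.43011738e+00,  3.59308308e-01,  1.11931887e-02, -3.01554959e-04,
       -1.22411481e+00, -2.88103877e-01]), 'joint_velocities': array([ 0.00072833,  0.00023226,  0.00088093, -0.00100803, -0.00047188,
        0.00057458]), 'joint_efforts': array([-4.23403408e-04, -5.84160233e+01,  2.93750972e+01,  7.01531410e+00,
        1.01638897e-02, -5.79012908e-05]), 'tool_pos': array([0.28049806, 0.61353585, 0.2507407 ]), 'orientation': array([ 3.06821751e+00, -6.68231555e-01, -2.78203693e-04]), 'force': array([0.62131323, 1.27586023, 0.14045497]), 'wrist_torque': array([-0.00904966,  0.0141101 , -0.02063715]), 'grasp_force': 0.0, 'opening': 0.08730482698456139} 0.025
```

View pics/scene0.png

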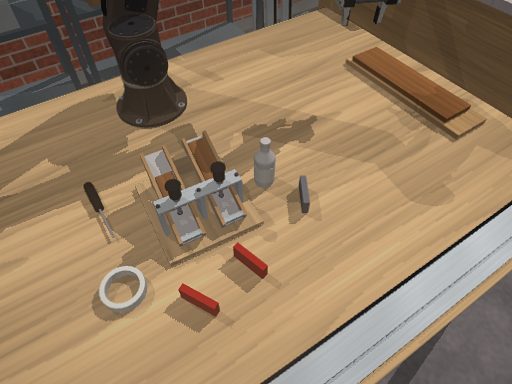

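View pics/top0.png

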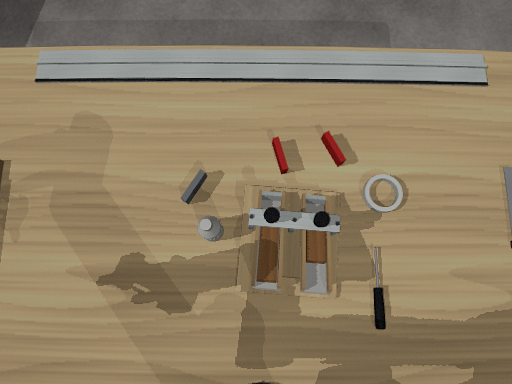

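The rack is at about cols 240–340, rows 185–295 in the top view. The short blank is in the right-hand lane, with its knob near (321,219). The long blank is in the left lane, with its knob near (272,215). I'll enlarge both views.

```bash
python3 - <<'E'
import cv2, numpy as np
a=cv2.imread("pics/top0.png")[180:300,230:350]; b=cv2.imread("pics/scene0.png")[125:265,130:270]
f=lambda i,s:cv2.resize(i,None,fx=s,fy=s,interpolation=cv2.INTER_CUBIC)
cv2.imwrite("pics/topc.png",f(a,5));cv2.imwrite("pics/scenec.png",f(b,4))
E
```

```text
(no output)
```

View pics/topc.png

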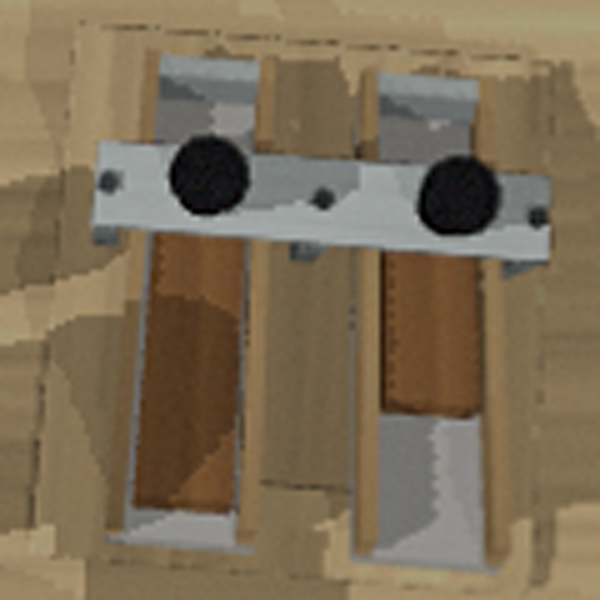

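View pics/scenec.png

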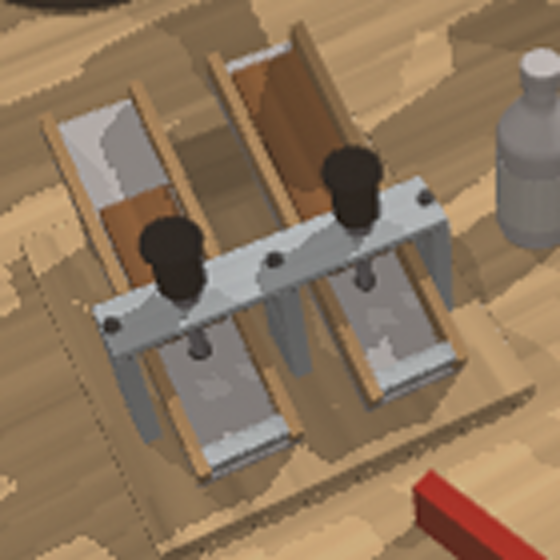

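The cap centres in the top view are left (271.7,215.1) and right (321.9,218.9). In the scene view they are left (218,167.5) and right (172.7,185). The short blank is in the right lane and both pins are seated.

```bash
cat >h.py <<'E'
import numpy as np, cv2
from scipy.spatial.transform import Rotation as R
from station import robot, imaging
def ray(n,uv):
    c=imaging.camera_info(n);K=np.array([[c['fx'],0,c['cx']],[0,c['fy'],c['cy']],[0,0,1]])
    p=cv2.undistortPoints(np.array([[uv]],float),K,c['D'])[0,0]
    return c['position'],R.from_rotvec(c['orientation']).apply([*p,1])
def onz(n,uv,z):
    o,d=ray(n,uv);return o+d*(z-o[2])/d[2]
def cmd(target,yaw):
    "remaining shift in tool axes (units of 50mm) and turn (units of 60deg)"
    s=robot.state();C=R.from_rotvec(s['orientation'])
    T=R.from_euler('z',yaw)*R.from_euler('x',np.pi)
    return C.inv().apply(target-s['tool_pos'])/.05,(C.inv()*T).as_rotvec()/np.radians(60)
E
python3 - <<'E'
from h import *
P={}
for k,t,s in(("L",(271.7,215.1),(218,167.5)),("R",(321.9,218.9),(172.7,185))):
    P[k]=onz("top",t,.16);print(k,P[k],onz("scene",s,.16))
d=P["L"]-P["R"];yaw=np.arctan2(-d[0],d[1]);print(np.linalg.norm(d),yaw)
for a in(("top",(250,208.5)),("top",(340,215)),("top",(248.5,225)),("top",(339.8,232))):print(onz(*a,.108))
s=robot.state();print(R.from_rotvec(s['orientation']).as_matrix())
t=np.r_[P["R"][:2],.252]
for y in(yaw,yaw+np.pi/2,yaw-np.pi/2,yaw+np.pi):print(y,cmd(t,y))
E
```

```text
L [ 0.50401169 -0.01822726  0.16      ] [ 0.50752976 -0.01821952  0.16      ]
R [ 0.49629574 -0.12741136  0.16      ] [ 0.49823213 -0.12708725  0.16      ]
0.1094563927624581 -0.07055189094164414
[0.52650681 0.02961669 0.108     ]
[ 0.51245294 -0.17979117  0.108     ]
[0.48800761 0.03274755 0.108     ]
[ 0.47292398 -0.17777883  0.108     ]
[[ 9.09429824e-01 -4.15857142e-01 -4.81823586e-04]
 [-4.15857399e-01 -9.09428788e-01 -1.37966019e-03]
 [ 1.35557303e-04  1.45507403e-03 -9.99998932e-01]]
-0.07055189094164414 (array([ 1.00876278e+01,  1.16819909e+01, -6.82034291e-03]), array([ 1.39778673e-03,  1.20891525e-04, -3.42183321e-01]))
1.5002444358532525 (array([ 1.00876278e+01,  1.16819909e+01, -6.82034291e-03]), array([ 1.05409312e-03,  1.25368809e-03, -1.84218301e+00]))
-1.6413482177365406 (array([ 1.00876278e+01,  1.16819909e+01, -6.82034291e-03]), array([ 1.13647579e-03, -9.55541755e-04,  1.15781640e+00]))
3.071040762648149 (array([ 1.00876278e+01,  1.16819909e+01, -6.82034291e-03]), array([ 1.70059793e-04, -1.96628608e-03,  2.65781598e+00]))
```

Request:
arm_command --motion '[[[0.2,0.24,0],[0,0,0]],[[0.4,0.48,0],[0,0,0]],[[0.45,0.52,0],[0,0,0]],[[0.45,0.52,0],[0,0,0]],[[0.45,0.52,0],[0,0,0]],[[0.45,0.52,0],[0,0,0]],[[0.45,0.52,0],[0,0,0]],[[0.45,0.52,0],[0,0,0]],[[0.45,0.52,0],[0,0,0]],[[0.45,0.52,0],[0,0,0]],[[0.45,0.52,0],[0,0,0]],[[0.4,0.48,0],[0,0,0]]]' --grip -1

```text
time: 1.3
tool_pos: [0.3879, 0.2391, 0.2515]
orientation: [-3.069, 0.669, 0.0]
force: [0.8, -0.1, 0.1]
opening: 0.0877
grasp_force: 0.0
```

Request:
arm_command --motion '[[[0.45,0.52,0],[0,0,0]],[[0.45,0.52,0],[0,0,0]],[[0.45,0.52,0],[0,0,0]],[[0.45,0.52,0],[0,0,0]],[[0.45,0.52,0],[0,0,0]],[[0.45,0.52,0],[0,0,0]],[[0.45,0.52,0],[0,0,0]],[[0.45,0.52,0],[0,0,0]],[[0.45,0.52,0],[0,0,0]],[[0.4,0.48,0],[0,0,0]],[[0.3,0.36,0],[0,0,0]],[[0,0,0],[0,0,0]]]'

```text
time: 2.5
tool_pos: [0.4888, -0.1107, 0.251]
orientation: [3.068, -0.673, -0.002]
force: [-0.6, 0.6, -0.9]
opening: 0.0877
grasp_force: 0.0
```

Request:
arm_command --motion '[[[0,0,0],[0,0,-0.05]],[[0,0,0],[0,0,-0.09]],[[0,0,0],[0,0,-0.09]],[[0,0,0],[0,0,-0.07]],[[0,0,0],[0,0,-0.04]],[[0,0,0],[0,0,0]],[[0,0,0],[0,0,0]]]'

```text
time: 3.2
tool_pos: [0.4888, -0.1081, 0.2515]
orientation: [-3.139, 0.116, 0.0]
force: [-0.7, 1.0, 0.0]
opening: 0.0877
grasp_force: 0.0
```

```bash
python3 - <<'E'
from h import *
s=robot.state();print(s['time'],s['tool_pos'],s['force'],s['joint_pos'],cmd(np.array([.497,-.1273,.200]),-.07))
cv2.imwrite("pics/s1.png",cv2.resize(imaging.read_camera("scene")[80:240,80:280,::-1],None,fx=4,fy=4)[:600])
E
```

```text
3.2 [ 0.48882529 -0.10811368  0.25154963] [-0.73891481  0.99106969  0.00423595] [ 1.75400522e-01  6.91524620e-02 -3.63427052e-01 -1.36920421e-04
 -1.13820426e+00  1.32149457e+00] (array([0.19142041, 0.37072397, 1.03094328]), array([-1.18027637e-04,  1.74404089e-05, -3.78021424e-03]))
```

View pics/s1.png

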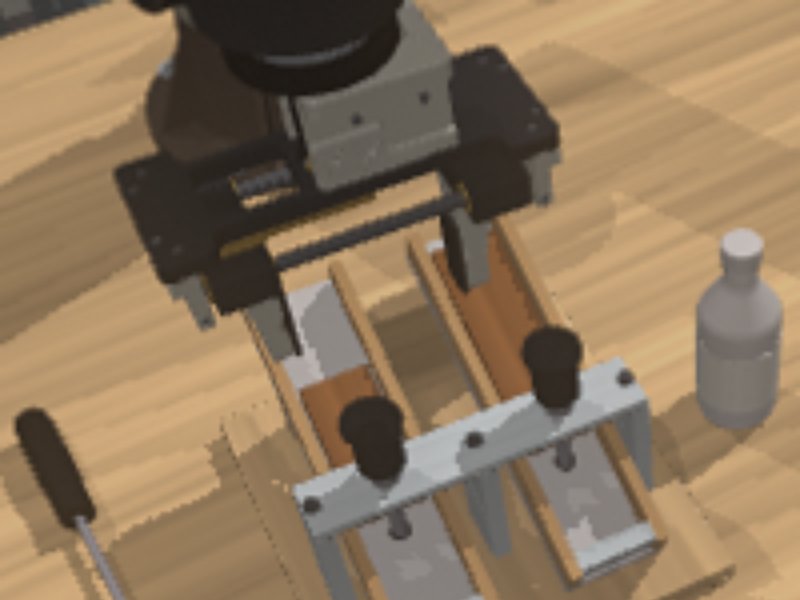

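The gripper is above the rack, uphill of the knobs. Small prongs at the ends of its body would be near the neighbouring knob. I'll turn 90° so the jaws close along the lane and clear it.

Request:
arm_command --motion '[[[0.19,0.37,0],[0,0,0.06]],[[0,0,0],[0,0,0.13]],[[0,0,0],[0,0,0.14]],[[0,0,0],[0,0,0.14]],[[0,0,0],[0,0,0.14]],[[0,0,0],[0,0,0.14]],[[0,0,0],[0,0,0.14]],[[0,0,0],[0,0,0.14]],[[0,0,0],[0,0,0.14]],[[0,0,0],[0,0,0.14]],[[0,0,0],[0,0,0.13]],[[0,0,0],[0,0,0.06]]]'

```text
time: 4.45
tool_pos: [0.4972, -0.1273, 0.2515]
orientation: [2.132, -2.307, -0.0]
force: [-1.0, -0.6, 0.8]
opening: 0.0874
grasp_force: 0.0
```

Request:
arm_command --motion '[[[0,0,0],[0,0,0]],[[0,0,0],[0,0,0]]]'

```text
time: 4.65
tool_pos: [0.4973, -0.1274, 0.2515]
orientation: [2.141, -2.299, -0.0]
force: [0.1, -0.3, -0.2]
opening: 0.0878
grasp_force: 0.0
```

```bash
python3 - <<'E'
from h import *
s=robot.state();print(s['time'],s['tool_pos'],s['force'],s['joint_pos'],cmd(np.array([.497,-.1273,.144]),-.07-np.pi/2))
cv2.imwrite("pics/t2.png",cv2.resize(imaging.read_camera("top")[150:300,230:390,::-1],None,fx=4,fy=4))
E
```

```text
4.65 [ 0.49734881 -0.12735525  0.25153507] [ 0.05007785 -0.32815489 -0.21297115] [ 1.32188993e-01  9.13115988e-02 -3.38818145e-01 -9.64361497e-06
 -1.14067673e+00 -2.03240009e-01] (array([-5.92790460e-04,  7.01195861e-03,  2.15070153e+00]), array([ 1.11743603e-05,  6.24838492e-06, -1.00748595e-03]))
```

View pics/t2.png

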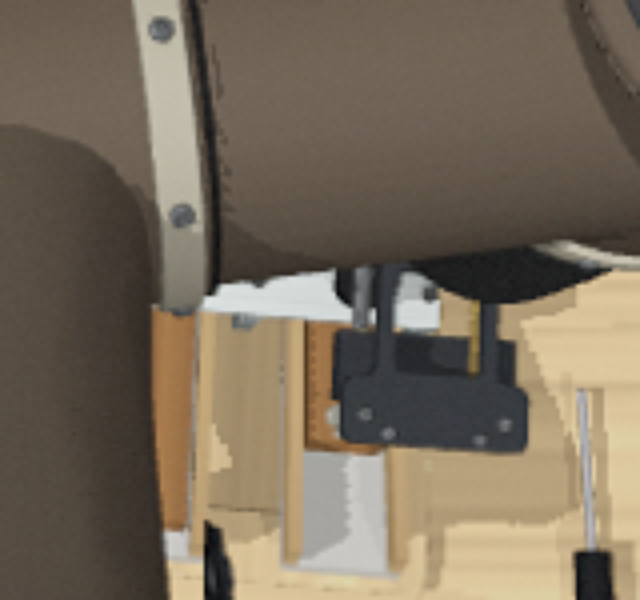

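The arm covers most of the top view. The jaws are aligned along the right lane, above its knob, so I'll descend.

Request:
arm_command --motion '[[[0,0,0.15],[0,0,0]],[[0,0,0.25],[0,0,0]],[[0,0,0.25],[0,0,0]],[[0,0,0.25],[0,0,0]],[[0,0,0.25],[0,0,0]],[[0,0,0.25],[0,0,0]],[[0,0,0.2],[0,0,0]],[[0,0,0.15],[0,0,0]],[[0,0,0.1],[0,0,0]]]'

```text
time: 5.6
tool_pos: [0.4973, -0.1274, 0.1583]
orientation: [2.139, -2.3, -0.001]
force: [0.0, -0.0, 1.0]
opening: 0.0875
grasp_force: 0.0
```

Request:
arm_command --motion '[[[0,0,0.1],[0,0,0]],[[0,0,0.1],[0,0,0]],[[0,0,0.1],[0,0,0]],[[0,0,0],[0,0,0]]]'

```text
time: 6.0
tool_pos: [0.4971, -0.1274, 0.1435]
orientation: [2.139, -2.3, -0.001]
force: [-0.4, -0.1, 0.1]
opening: 0.0876
grasp_force: 0.0
```

```bash
python3 - <<'E'
from h import *
s=robot.state();print(s['time'],s['tool_pos'],s['force'])
cv2.imwrite("pics/s3.png",cv2.resize(imaging.read_camera("scene")[130:270,110:290,::-1],None,fx=4,fy=4,interpolation=2))
E
```

```text
6.0 [ 0.4970877  -0.12740206  0.14347478] [-0.41852471 -0.13917433  0.09832544]
```

View pics/s3.png

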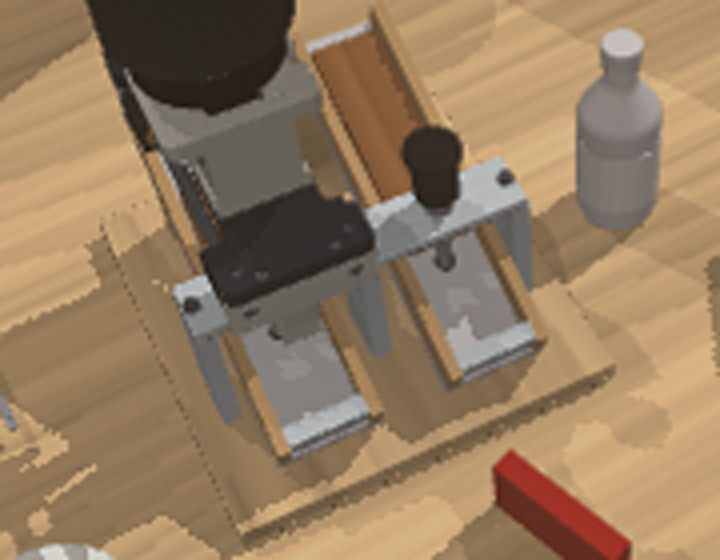

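The gripper is over the right knob, clear of the left knob at (433,160), and there is no contact force. I'll close it.

Request:
arm_command --motion '[[[0,0,0],[0,0,0]],[[0,0,0],[0,0,0]],[[0,0,0],[0,0,0]],[[0,0,0],[0,0,0]],[[0,0,0],[0,0,0]],[[0,0,0],[0,0,0]],[[0,0,0],[0,0,0]],[[0,0,0],[0,0,0]],[[0,0,0],[0,0,0]],[[0,0,0],[0,0,0]]]' --grip 1

```text
time: 7.05
tool_pos: [0.4958, -0.1274, 0.1439]
orientation: [2.137, -2.3, -0.003]
force: [-5.8, 1.5, 5.8]
opening: 0.0347
grasp_force: 30.0
```

The opening is 34.7 mm, so the pads are on the 36 mm cap and not on the 28 mm grip. I'll open, lower 6 mm, centre 1.5 mm and re-close below the cap.

Request:
arm_command --motion '[[[0,0,0],[0,0,0]],[[0,0,0],[0,0,0]],[[0,0,0],[0,0,0]],[[0,0.03,0],[0,0,0]],[[0,0,0.06],[0,0,0]],[[0,0,0.06],[0,0,0]],[[0,0,0],[0,0,0]]]' --grip -0.3

```text
time: 7.75
tool_pos: [0.4956, -0.1273, 0.1374]
orientation: [2.139, -2.3, -0.001]
force: [0.6, -0.0, 0.3]
opening: 0.0574
grasp_force: 0.0
```

Request:
arm_command --motion '[[[0,0,0],[0,0,0]],[[0,0,0],[0,0,0]],[[0,0,0],[0,0,0]],[[0,0,0],[0,0,0]],[[0,0,0],[0,0,0]],[[0,0,0],[0,0,0]]]' --grip 1

```text
time: 8.35
tool_pos: [0.4958, -0.1273, 0.1381]
orientation: [2.139, -2.301, -0.0]
force: [-0.7, 0.1, 0.4]
opening: 0.0345
grasp_force: 30.0
```

Request:
arm_command --motion '[[[0,0,-0.04],[0,0,0]],[[0,0,-0.06],[0,0,0]],[[0,0,-0.06],[0,0,0]],[[0,0,-0.04],[0,0,0]],[[0,0,0],[0,0,0]],[[0,0,0],[0,0,0]]]'

```text
time: 8.95
tool_pos: [0.4957, -0.1273, 0.1479]
orientation: [2.139, -2.301, -0.0]
force: [2.0, -1.5, -10.4]
opening: 0.0346
grasp_force: 30.0
```

```bash
python3 - <<'E'
from h import *
s=robot.state();print(s['time'],s['tool_pos'],s['force'],s['wrist_torque'],s['opening'])
cv2.imwrite("pics/s4.png",cv2.resize(imaging.read_camera("scene")[150:250,140:260,::-1],None,fx=5,fy=5,interpolation=2))
E
```

```text
8.95 [ 0.49574902 -0.12726342  0.14790801] [  1.95591006  -1.48012286 -10.4003878 ] [-0.20426301 -0.85082397 -0.01231182] 0.03463776078868574
```

View pics/s4.png

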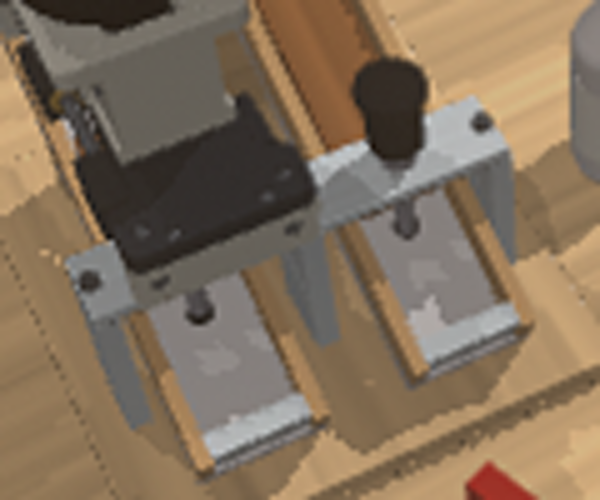

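The pin is lifting and the grip holds, with 10.4 N at 10 mm lift. I'll continue to nearly full height.

Request:
arm_command --motion '[[[0,0,-0.06],[0,0,0]],[[0,0,-0.1],[0,0,0]],[[0,0,-0.12],[0,0,0]],[[0,0,-0.12],[0,0,0]],[[0,0,-0.08],[0,0,0]],[[0,0,-0.04],[0,0,0]],[[0,0,0],[0,0,0]],[[0,0,0],[0,0,0]]]'

```text
time: 9.8
tool_pos: [0.4957, -0.1273, 0.1738]
orientation: [2.139, -2.301, -0.0]
force: [3.0, -1.2, -15.5]
opening: 0.0342
grasp_force: 30.0
```

Request:
arm_command --motion '[[[0,0,-0.01],[0,0,0]],[[0,0,0],[0,0,0]],[[0,0,0],[0,0,0]],[[0,0,0],[0,0,0]],[[0,0,0],[0,0,0]],[[0,0,0],[0,0,0]],[[0,0,0],[0,0,0]],[[0,0,0],[0,0,0]]]'

```text
time: 10.6
tool_pos: [0.4957, -0.1273, 0.1744]
orientation: [2.139, -2.301, -0.001]
force: [2.2, -0.6, -16.1]
opening: 0.0344
grasp_force: 30.0
```

```bash
python3 - <<'E'
from h import *
s=robot.state();print(s['time'],s['tool_pos'],s['force'],s['opening'])
cv2.imwrite("pics/s5.png",cv2.resize(imaging.read_camera("scene")[120:260,110:290,::-1],None,fx=4,fy=4,interpolation=2))
E
```

```text
10.6 [ 0.49574137 -0.12726755  0.1743954 ] [  2.23158144  -0.57434515 -16.09410023] 0.034375012543072854
```

View pics/s5.png

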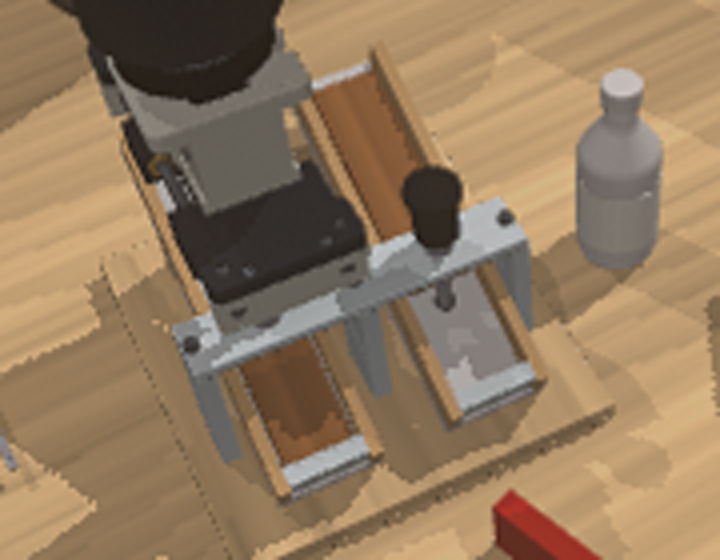

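The short blank now lies against its end stop, and the long blank is still behind its seated pin. I'll nudge up to check that the pin is at its upper stop.

Request:
arm_command --motion '[[[0,0,-0.01],[0,0,0]],[[0,0,0],[0,0,0]],[[0,0,0],[0,0,0]],[[0,0,0],[0,0,0]]]'

```text
time: 11.05
tool_pos: [0.4957, -0.1272, 0.1745]
orientation: [2.139, -2.301, -0.001]
force: [4.7, -1.5, -25.6]
opening: 0.0344
grasp_force: 30.0
```

Request:
arm_command --motion '[[[0,0,-0.01],[0,0,0]],[[0,0,0],[0,0,0]],[[0,0,0],[0,0,0]],[[0,0,0],[0,0,0]]]'

```text
time: 11.45
tool_pos: [0.4956, -0.1272, 0.1746]
orientation: [2.138, -2.301, -0.001]
force: [7.2, -3.0, -29.4]
opening: 0.0345
grasp_force: 30.0
```

The force jumped while the height did not change, so the pin is at its upper stop. I'll ease off slightly, check for slip over a second and hand in.

Request:
arm_command --motion '[[[0,0,0.01],[0,0,0]],[[0,0,0],[0,0,0]],[[0,0,0],[0,0,0]],[[0,0,0],[0,0,0]],[[0,0,0],[0,0,0]],[[0,0,0],[0,0,0]],[[0,0,0],[0,0,0]],[[0,0,0],[0,0,0]]]'

```text
time: 12.25
tool_pos: [0.4957, -0.1272, 0.1745]
orientation: [2.139, -2.301, -0.001]
force: [3.6, -2.2, -26.1]
opening: 0.0342
grasp_force: 30.0
```

```bash
python3 -c "
from station import robot,hand_in
print(hand_in())"
```

```text
the job is handed in; nothing more can be done
None
```

The short blank is released and lies against its end stop, its knob is still held fully up against the upper stop, and the long blank is behind its seated pin; the bottle, tape and screwdriver were not touched, and the job was handed in at 12.25 s.

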